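# Lock the deck and tip a tall carton onto its back

## Task

Press the red cam lever fully down, past its centre, so that the sliding deck is clamped where it stands. Then slide the upright carton over the white board until its foot is flat against the deck's near edge, and push its top away from you, leaning the hand back to stay clear of the lamp bar, so that the carton tips over that edge and lies flat on its back on the deck, straight and centred. The deck must stay where it was, the lever closed, and the things standing round must not be disturbed.

Things in the scene. Friction and masses are not known exactly. Their poses are not given: they have to be found in the camera images.
- carton: Tall cardboard carton, blue band and label, 90 deep (x) x 120 wide (y) x 160 mm tall (z), 0.6-0.95 kg. Origin: middle of its underside; x points from its labelled front (robot side) to its back. Stands on the slick white board (top 8 mm above the table, friction 0.2: it slides rather than tips unless its foot is blocked), 10-50 mm short of the deck. Pushed below 80 mm it slides upright.
- carton_center (a point): Centre of the carton's volume, 80 mm above its underside; axes as the carton's.
- deck_edge (a point): Middle of the upper near edge of the sliding plywood deck, 165 (x) x 170 (y) x 10 mm, near edge red. x points along the deck away from the robot, y left, z up. Deck top: 18.5 mm above the table, 10.5 mm above the white board. Its near edge is the stop for the carton's bottom back edge; tipped over it, the carton comes to lie with its back on the deck.
- deck (a joint): Slide of the deck in m, growing away from the robot, 0 to 0.05; it starts at 0 to 0.008. Unlocked, it glides away at 0.4 N; clamped by the lever it holds against 15 N. Tipping the carton takes 2 to 4 N at its top.
- lever (a joint): Red cam lever that clamps the deck's steel rod. In rad: 0 = raised (72 degrees above level, leaning right), 1.25 = closed (level, pointing right, -y of the deck). Starts at 0 to 0.25. It takes 2 to 5 N at the paddle and stays where it is left; the cam bites the rod from about 0.4, goes over centre at 1.09 and then rests at its stop.
- lever_tip (a point): Middle of the lever's paddle (30 mm long, 26 wide, 13 thick), 95 mm out from the pivot and 3 mm to the inner side of the pivot's line. The lever's inner face, which becomes its upper face as it closes, lies 6.5 mm from this point. It swings down to the right, in the plane across the deck's direction.
- lever_pivot (a point): Fixed pivot of the cam lever, 55 mm above the table; its axis is parallel to the deck's x. x points along the deck, y to the left, z up.
- lamp_bar (a point): Middle of the lower near edge of the fixed lamp bar, a 45 x 45 mm beam across the jig, 0.236 m above the table, between posts 250 mm apart; axes as the deck's. It is 12 to 20 mm nearer the robot than the deck's edge: a hand held upright strikes it before the carton is tipped far enough; the tipping carton passes under it.
- amber: Brown bottle, 52 x 135 mm tall; a bystander. Origin: centre of its underside.
- rose: Pink and white bottle, 72 x 130 mm tall; a bystander. Origin: centre of its underside.
- magenta: Magenta paint tube, 185 x 54 x 35 mm; a bystander. Origin: centre of its underside.
- tape: Roll of masking tape, 104 mm across, 24 high; a bystander. Origin: centre of its underside.
- orange: Orange and white paint tube, 186 x 56 x 36 mm; a bystander. Origin: centre of its underside.
- red_pot: Red pot with a pale lid, 57 x 60 mm tall; a bystander. Origin: centre of its underside.
Mind the look-alikes: they are no part of the job. Of the things that look like the carton, the larger one is meant.

How it is judged (in metres and radians):
On the way, in this order (a step that is already met when the one before it is completed fails the run):
1. the cam lever is closed over centre while the carton still stands clear of the deck (value of joint lever above 1.15 rad and x of carton in the frame of deck_edge below -0.05 m and angle between carton's own z axis and vertical below 0.1 rad), for 0.2 s.
2. the carton, still upright, stands with its foot flat against the deck's edge (value of joint lever above 1.15 rad and x of carton in the frame of deck_edge above -0.0485 m and angle between carton's own z axis and vertical below 0.15 rad and angle between the x axis of carton and the x axis of deck_edge, either way round below 0.08 rad), for 0.2 s.
At the end, for the whole second after the job is handed in: The carton rests flat on its back on the deck (within 8 degrees), straight along it within 9 degrees, its centre 20 to 120 mm beyond the near edge and within 30 mm of the deck's centre line; the lever is closed (above 1.15 rad) and the deck within 10 mm of where it started (value of joint lever above 1.15 rad and angle between carton's own x axis and vertical above 3 rad and angle between the z axis of carton and the x axis of deck_edge, either way round below 0.15 rad and x of carton_center in the frame of deck_edge between 0.02 and 0.12 m and y of carton_center in the frame of deck_edge between -0.03 and 0.03 m and distance of deck_edge from where it was at the start of the episode below 0.01 m and linear speed of carton below 0.02 m/s); the robot touches nothing.
It fails at once if the deck is shoved more than 12 mm (distance of deck_edge from where it was at the start of the episode above 0.012 m).
It fails at once if a bystander is moved more than 30 mm (distance of any of amber, rose, magenta, tape, orange, red_pot from where it was at the start of the episode above 0.03 m).
It also fails if it takes over 64 s, if anything falls off the work surface, if the arm or the gripper's body presses on something with over 40 N, if the wrist force passes 120 N, or if a joint passes its speed limit or range.

## Robot

A 6-joint arm with a two-finger parallel gripper is mounted at the origin on a cart in front of the work surface, level with it; the furniture and walls round the work are solid. World frame = base frame: x ahead of the robot, y to its left, z up, the work surface at z = 0. Lengths are in m, angles in degrees, forces in N, time in s.
With the tool pointing down it reaches from about 0.35 to 0.975 m from the base axis. Payload 7.1 kg.
Tool frame: the origin (TCP) lies at the very end of the fingers, on their centre line; the grasp point (between the pads) lies 19 mm behind it; y points along the fingers, x is the direction in which the jaws open and shut, and the axes are right-handed (so a half turn about y gives the same grasp; the last joint's range is limited). The gripper opens to 88 mm and grips with 3 to 60 N. Pads are 20 mm wide; open, the fingers measure 115 mm over their backs; the gripper's body (75 mm by 178 mm) begins 61 mm behind the grasp point.
Start: joints at [-70.359, 24.242, 93.386, -0, 62.372, -1.089], TCP at [0.221, -0.585, 0.223] pointing down, gripper open.
Joint ranges: [-172.04, 172.04], [-51.8, 120.97], [4.93, 147.93], [-75.15, 255.16], [6.16, 154.13], [-145.62, 145.62]. Speed limits (degrees/s): [136.94, 136.94, 172.46, 180, 180, 180].

## Interface

Orientations are given as [roll, pitch, yaw] about the fixed x, y, z axes, in that order (R = Rz(yaw) Ry(pitch) Rx(roll)).
In Python, from cell import arm gives the robot as it stands.
- The arm moves only by the shell command python3 -m crank 'ROWS'. ROWS is JSON, a list of rows, each a list of 3 entries, a list of its own where there are three numbers: the shift along the tool's x, y, z in mm, then the turn, a rotation vector about the tool's x, y, z in rad, then the opening in per cent of the stroke, from 0 (shut) to 100 (fully open). A call has exactly 5 rows; each row shifts and turns the commanded pose from where the row before left it, along the tool's axes as they then stand; what a row does not reach is not made up. A row lasts 1/12 s, in which the tool goes at most 41.7 mm and 7.16 degrees, less where a joint would pass 70% of its speed; a pose out of reach is approached as far as the arm can. A call is refused whole if a number of a shift passes 41.7 or a number of a turn 0.125, either way. A call with a gripper value outside its range is refused whole. The fingers move at their own pace and stop on an object; the grip force is fixed at half the most. Time passes only in rows, so rows that do not move let the fingers close, or fill a call up. It gives the time, the measured TCP pose, the force and the opening at its end, in the units of the state.
- arm.observe(): the state, without advancing time (a new reading comes with each control period).
- arm.grab_frame(name): name is "scene" or "top"; returns a dict with "image" (384x512x3 uint8, red, green, blue), "depth" (384x512 float32, m along the optical axis (not along the pixel's ray), 0 where there is no reading), "fx", "fy", "cx", "cy" (pixels), "origin" and "orientation" of the camera in the world. Camera axes: x right, y down, z forward; pixel columns grow to the right and rows downward; lengths in m; the calibration is good to about 2 mm. A picture is of the moment at which its call begins.
- arm.finish_job(): hands the job in, once; it reports no verdict.
The state is a dict: "t": time; "joints": joint angles; "qvel": joint speeds; "joint_torque": joint torques, N m; "position": TCP position; "tool_rot": TCP orientation; "wrist_force": force on the tool from outside, world axes, zero at the start; "torque": the same for the moment, N m; "grip_width": finger opening in m.
Only numpy, scipy, OpenCV 4.12 (cv2) and the standard library are available. Lean on these libraries where they do the work, as an engineer would, in place of code of your own. Each camera call takes 0.05 s, during which the arm holds its last target.

## Working session

There is one attempt and no reset: what is moved stays moved. The work goes in short steps, Python scripts to look and compute and a shell command to move; the robot and the scene stay as the last step left them, time stands still between calls to the robot, and variables do not carry over. Pictures are saved under pics/ and viewed, and the job is handed in when it is done.

```bash
ls; mkdir -p pics
python3 - <<'E'
from cell import arm
import cv2,numpy as np,pickle
o=arm.observe();print(o)
for n in("scene","top"):
    f=arm.grab_frame(n);pickle.dump(f,open(f"{n}0.pkl","wb"))
    cv2.imwrite(f"pics/{n}0.png",f["image"][:,:,::-1]);print(n,{k:v for k,v in f.items() if k not in("image","depth")})
E
```

```text
pics
{'t': 0.0, 'joints': array([-7.03596920e+01,  2.42818625e+01,  9.34310494e+01, -2.03208084e-03,
        6.23732205e+01, -1.08864260e+00]), 'qvel': array([-0.00076334,  0.04465151,  0.01799674,  0.07495732,  0.00573094,
        0.0317045 ]), 'joint_torque': array([-1.70136755e-03, -5.44631732e+01, -2.73661280e+01,  6.43596472e-02,
        2.28900905e-02, -1.32423907e-04]), 'position': array([ 0.22104525, -0.58401228,  0.22193232]), 'tool_rot': array([-9.00001622e+01,  8.61510479e-02, -6.92701059e+01]), 'wrist_force': array([-0.36570257,  0.72494272,  0.4587691 ]), 'torque': array([0.00691096, 0.02927918, 0.00544242]), 'grip_width': 0.08811536297618568}
scene {'fx': 385.3128512607192, 'fy': 385.3128512607192, 'cx': 255.48386682792363, 'cy': 194.98104953110317, 'origin': array([0.10591106, 0.81055846, 0.67311173]), 'orientation': array([-119.16418747,   -1.42967748, -149.46894576])}
top {'fx': 435.4712108057328, 'fy': 435.4712108057328, 'cx': 255.7332420654701, 'cy': 194.3006975107865, 'origin': array([ 0.29703971, -0.00282996,  1.27221195]), 'orientation': array([-167.61555299,    0.43078873,  -91.79692049])}
```

View pics/scene0.png

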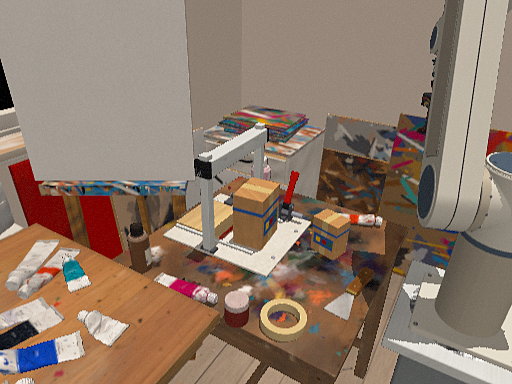

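View pics/top0.png

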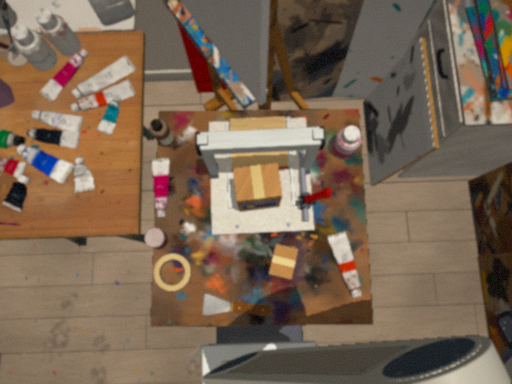

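```bash
cat > h.py <<'E'
import numpy as np,pickle,cv2
from scipy.spatial.transform import Rotation as R
def load(n): return pickle.load(open(n,"rb"))
def Rm(f): return R.from_euler('xyz',f["orientation"],degrees=True).as_matrix()
def cloud(f):
    h,w=f["depth"].shape;v,u=np.mgrid[:h,:w];d=f["depth"]
    c=np.stack([(u-f["cx"])/f["fx"]*d,(v-f["cy"])/f["fy"]*d,d],-1)
    P=c@Rm(f).T+f["origin"];P[d==0]=np.nan;return P
def ray(f,u,v,z):
    d=Rm(f)@np.array([(u-f["cx"])/f["fx"],(v-f["cy"])/f["fy"],1]);o=f["origin"]
    return o+d*(z-o[2])/d[2]
def proj(f,p):
    c=Rm(f).T@(np.asarray(p)-f["origin"]);return c[0]/c[2]*f["fx"]+f["cx"],c[1]/c[2]*f["fy"]+f["cy"]
E
python3 - <<'E'
from h import *
t=load("top0.pkl");s=load("scene0.pkl")
def crop(f,x0,y0,x1,y1,k,n):
    cv2.imwrite(n,cv2.resize(f["image"][y0:y1,x0:x1,::-1],None,fx=k,fy=k,interpolation=cv2.INTER_CUBIC))
crop(t,185,110,345,290,3.3,"pics/tc.png");crop(s,160,120,360,270,4,"pics/sc.png")
P=cloud(t)
for u,v in [(258,185),(284,262),(325,195),(305,202),(220,220),(255,124),(262,136),(290,222),(348,140),(160,300)]: print((u,v),P[v,u].round(4))
Q=cloud(s)
for u,v in [(257,190),(292,180),(290,195),(265,262),(333,216)]: print((u,v),Q[v,u].round(4))
E
```

```text
(258, 185) [ 0.5635 -0.0088  0.1711]
(284, 262) [ 0.3668 -0.0708  0.1123]
(325, 195) [ 0.5368 -0.1853  0.1448]
(305, 202) [ 0.5344 -0.1399  0.07  ]
(220, 220) [5.023e-01 1.059e-01 4.000e-04]
(255, 124) [ 0.7939 -0.0067  0.0149]
(262, 136) [ 0.6548 -0.0216  0.2886]
(290, 222) [ 0.4891 -0.1001  0.0037]
(348, 140) [ 0.6942 -0.2621  0.1258]
(160, 300) [ 0.2779  0.2799 -0.0004]
(257, 190) [ 5.648e-01 -5.000e-04  1.691e-01]
(292, 180) [ 0.5411 -0.1783  0.1309]
(290, 195) [ 0.5347 -0.1576  0.089 ]
(265, 262) [0.4865 0.082  0.0085]
(333, 216) [ 0.3664 -0.0793  0.1107]
```

View pics/tc.png

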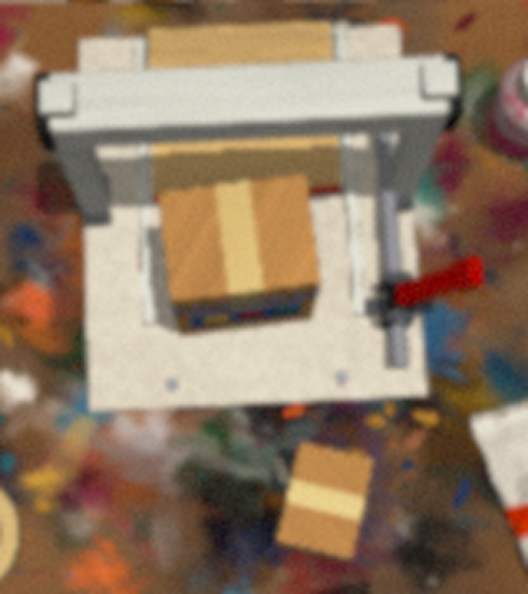

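View pics/sc.png

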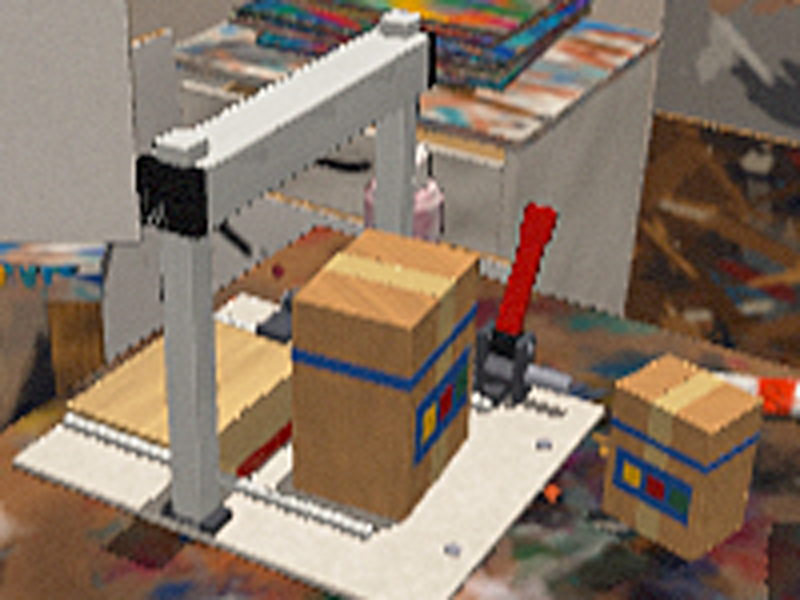

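The two cartons are at top (258,185) / scene (257,213) and top (284,262) / scene (333,233). The first is larger: its top is at z≈0.170, which fits 8+160 mm. It stands on the white board with its label facing the robot, so it is the one meant. The other's top is only 0.112 high. The lever's red paddle is at top (325,195) and the deck's red near edge shows at crop (325,190). Next I'll measure precisely.

Run:
```python
from h import *
for n in("top0.pkl","scene0.pkl"):
    f=load(n);P=cloud(f);x,y,z=P[...,0],P[...,1],P[...,2]
    print(n)
    # carton top
    m=(abs(z-.168)<.006)&(x>.45)&(x<.65)&(abs(y)<.11)
    m=cv2.morphologyEx(m.astype(np.uint8),cv2.MORPH_OPEN,np.ones((3,3)))>0
    p=P[m];r=cv2.minAreaRect(p[:,:2].astype(np.float32));print("carton top",m.sum(),p.mean(0).round(4),r, cv2.boxPoints(r).round(4).tolist())
    # red lever
    hsv=cv2.cvtColor(f["image"],cv2.COLOR_RGB2HSV)
    red=((hsv[...,0]<6)|(hsv[...,0]>174))&(hsv[...,1]>180)&(hsv[...,2]>70)
    lm=red&(x>.45)&(x<.6)&(y<-.1)&(y>-.25)&(z>.05)
    p=P[lm];print("lever",lm.sum(),p.min(0).round(4),p.max(0).round(4))
    c=p.mean(0);U,S,V=np.linalg.svd(p-c);d=V[0]*np.sign(V[0][2]);q=(p-c)@d;print(c.round(4),d.round(3),"ang above level",np.degrees(np.arctan2(d[2],-d[1])),"ends",(c+d*q.min()).round(4),(c+d*q.max()).round(4))
    # lamp bar top
    m=(abs(z-.281)<.012)&(x>.5)&(x<.75)
    p=P[m];r=cv2.minAreaRect(p[:,:2].astype(np.float32));print("bar",p.mean(0).round(4),r)
    # red deck edge
    lm=red&(x>.52)&(x<.7)&(abs(y)<.11)&(z<.05)
    p=P[lm];v,u=np.nonzero(lm);print("edge",lm.sum(),list(zip(u,v))[:30],p[:30].round(4).tolist())
    # deck top
    m=(abs(z-.0185)<.0045)&(x>.58)&(x<.85)&(abs(y)<.12)&(hsv[...,1]>70)&(hsv[...,0]>8)&(hsv[...,0]<30)
    p=P[m];print("deck",m.sum(),p.min(0).round(4),p.max(0).round(4))
```

```text
top0.pkl
carton top 1523 [ 0.573  -0.006   0.1675] ((0.5739465355873108, -0.0059003084897994995), (0.09152138233184814, 0.11993636935949326), 5.598353385925293) [[0.522599995136261, 0.049300000071525574], [0.5343000292778015, -0.07000000029802322], [0.6252999901771545, -0.06109999865293503], [0.6136000156402588, 0.05820000171661377]]
lever 191 [ 0.5319 -0.1996  0.0663] [ 0.5555 -0.1401  0.1572]
[ 0.5428 -0.1716  0.1196] [ 0.033 -0.524  0.851] ang above level 58.387871655042524 ends [ 0.5408 -0.1392  0.0669] [ 0.5442 -0.194   0.156 ]
bar [ 0.6486 -0.0151  0.2837] ((0.6517440676689148, -0.01569373905658722), (0.04794656112790108, 0.31003132462501526), 0.9275265336036682)
edge 1 [(np.int64(283), np.int64(167))] [[0.6525, -0.0859, 0.0211]]
deck 1285 [ 0.6006 -0.0996  0.014 ] [0.8155 0.07   0.023 ]
scene0.pkl
carton top 744 [ 0.5686 -0.0029  0.1692] ((0.5708069205284119, -0.011629477143287659), (0.09074890613555908, 0.12553103268146515), 5.064684867858887) [[0.5200999975204468, 0.04690000042319298], [0.5311999917030334, -0.07819999754428864], [0.6215000152587891, -0.07010000199079514], [0
[... 1477 characters left out ...]
, [0.648, 0.0105, 0.0193], [0.6444, 0.0103, 0.0205], [0.645, 0.004, 0.0167], [0.648, 0.021, 0.0217], [0.6479, 0.016, 0.0189], [0.6496, 0.0081, 0.0137], [0.6482, 0.0047, 0.0123], [0.6492, 0.0246, 0.0197], [0.6483, 0.0207, 0.0178], [0.6468, 0.0176, 0.0166], [0.6481, 0.0104, 0.012], [0.6476, 0.0322, 0.0211], [0.6461, 0.0292, 0.0199], [0.6451, 0.0255, 0.0181], [0.6454, 0.0197, 0.0147], [0.6465, 0.039, 0.0219], [0.6474, 0.0326, 0.0178], [0.6472, 0.0277, 0.0151], [0.6491, 0.0196, 0.0096], [0.6489, 0.0458, 0.0214], [0.6458, 0.0452, 0.0223], [0.6451, 0.036, 0.0171], [0.6447, 0.0314, 0.0145], [0.6495, 0.0502, 0.0202], [0.6469, 0.0488, 0.0203]]
deck 938 [ 0.5802 -0.1058  0.014 ] [0.8133 0.0697 0.0229]
```

Run:
```python
from h import *
t=load("top0.pkl");s=load("scene0.pkl")
# deck near edge: upper rim of red strip in scene, rays onto z=.0185
f=s;P=cloud(f);x,y,z=P[...,0],P[...,1],P[...,2]
hsv=cv2.cvtColor(f["image"],cv2.COLOR_RGB2HSV)
red=((hsv[...,0]<8)|(hsv[...,0]>172))&(hsv[...,1]>150)&(x>.6)&(x<.7)&(abs(y)<.12)&(z<.03)
v,u=np.nonzero(red);pts=[ray(f,a,v[u==a].min()-.5,.0185) for a in np.unique(u)];pts=np.array(pts)
vx,vy,x0,y0=cv2.fitLine(pts[:,:2].astype(np.float32),cv2.DIST_HUBER,0,.01,.01).ravel();print("scene edge",pts.min(0).round(4),pts.max(0).round(4),"yaw",np.degrees(np.arctan2(-vx*np.sign(vy),abs(vy))),"x at y=-.015",x0+(-.015-y0)/vy*vx)
# top: deck far part sides
f=t;P=cloud(f);x,y,z=P[...,0],P[...,1],P[...,2];hsv=cv2.cvtColor(f["image"],cv2.COLOR_RGB2HSV)
m=(abs(z-.0185)<.012)&(x>.70)&(x<.85)&(abs(y)<.14)&(hsv[...,1]>80)&(hsv[...,0]>8)&(hsv[...,0]<28)&(hsv[...,2]>120)
m=cv2.morphologyEx(m.astype(np.uint8),cv2.MORPH_OPEN,np.ones((3,3)))
v,u=np.nonzero(m);
for r in np.unique(v): 
    a=u[v==r];print(r,a.min(),a.max(),ray(f,a.min()-.5,r,.0185).round(4)[:2],ray(f,a.max()+.5,r,.0185).round(4)[:2])
m=(abs(z-.281)<.012)&(x>.5)&(x<.75)
us=np.nonzero(m.any(0))[0][12:-12]
e=np.array([ray(f,a,np.nonzero(m[:,a])[0].max()+.5,.281) for a in us]);vx,vy,x0,y0=cv2.fitLine(e[:,:2].astype(np.float32),cv2.DIST_HUBER,0,.01,.01).ravel()
print("bar near edge yaw",np.degrees(np.arctan2(-vx*np.sign(vy),abs(vy))),"x at -.015",x0+(-.015-y0)/vy*vx, "ends",ray(f,us[0],130,.281),ray(f,us[-1],130,.281))
```

```text
scene edge [ 0.6503 -0.0096  0.0185] [0.6541 0.0633 0.0185] yaw 1.8916045 x at y=-.015 0.65365905
117 265 284 [ 0.8142 -0.0365] [ 0.8121 -0.0978]
118 243 284 [0.8133 0.031 ] [ 0.8088 -0.0976]
119 230 284 [0.8114 0.0709] [ 0.8056 -0.0975]
120 230 284 [0.8081 0.071 ] [ 0.8023 -0.0973]
121 230 284 [0.8048 0.071 ] [ 0.7991 -0.0972]
122 230 284 [0.8016 0.0711] [ 0.7958 -0.097 ]
123 230 284 [0.7983 0.0712] [ 0.7926 -0.0969]
124 230 284 [0.7951 0.0712] [ 0.7893 -0.0968]
125 230 284 [0.7919 0.0713] [ 0.7861 -0.0966]
126 230 284 [0.7886 0.0713] [ 0.7829 -0.0965]
127 230 284 [0.7854 0.0714] [ 0.7796 -0.0963]
128 230 273 [0.7821 0.0715] [ 0.7775 -0.0627]
129 230 250 [0.7789 0.0715] [0.7767 0.0075]
bar near edge yaw 0.96185875 x at -.015 0.6256964 ends [0.67732592 0.11023898 0.281     ] [ 0.66867535 -0.14248625  0.281     ]
```

```bash
python3 -m crank '[[[0,-5,0],[0,0.12,0],0],[[0,-5,0],[0,0.12,0],0],[[0,0,0],[0,0.12,0],0],[[-33,0,25],[0,0,0],0],[[-33,0,25],[0,0,0],0]]'; python3 -m crank '[[[-33,0,25],[0,0,0],0],[[-33,0,25],[0,0,0],0],[[-33,0,25],[0,0,0],0],[[-33,0,25],[0,0,0],0],[[-33,0,25],[0,0,0],0]]'; python3 -m crank '[[[-33,0,25],[0,0,0],0],[[-33,0,25],[0,0,0],0],[[-33,0,25],[0,0,0],0],[[-33,0,25],[0,0,0],0],[[0,0,0],[0,0,0],0]]'
python3 - <<'E'
from cell import arm
import cv2,pickle
print(arm.observe())
for n in("scene","top"):
    f=arm.grab_frame(n);pickle.dump(f,open(f"{n}1.pkl","wb"))
    cv2.imwrite(f"pics/{n}1.png",f["image"][:,:,::-1])
E
```

```text
t: 0.52
position: [0.2705, -0.5186, 0.2322]
tool_rot: [-90.0, 0.0, -90.1]
wrist_force: [0.9, 0.0, -0.6]
grip_width: 0.0583
t: 0.93
position: [0.3964, -0.3513, 0.2325]
tool_rot: [-90.0, 0.0, -89.9]
wrist_force: [0.4, -0.4, -0.3]
grip_width: 0.0248
t: 1.35
position: [0.4989, -0.216, 0.2326]
tool_rot: [-89.9, 0.1, -89.6]
wrist_force: [-0.4, -0.2, -0.7]
grip_width: 0.0003
{'t': 1.35, 'joints': array([-24.72799484,  16.72082062, 103.25791385,   0.1187215 ,
        59.9824347 ,  64.81436473]), 'qvel': array([-5.12924291, -0.59164386,  1.36006165, -2.68800657,  0.30569146,
       -6.14143984]), 'joint_torque': array([ 2.54395567e+00, -4.52098453e+01, -2.63172323e+01,  2.81654745e-01,
        1.71571429e-02,  9.66543071e-01]), 'position': array([ 0.4988911 , -0.21604669,  0.23262211]), 'tool_rot': array([-8.99211459e+01,  7.65595420e-02, -8.96016643e+01]), 'wrist_force': array([-0.38102103, -0.23775256, -0.66184314]), 'torque': array([ 0.03498449, -0.01759274,  0.00598747]), 'grip_width': 0.0002897213577460785}
```

View pics/scene1.png

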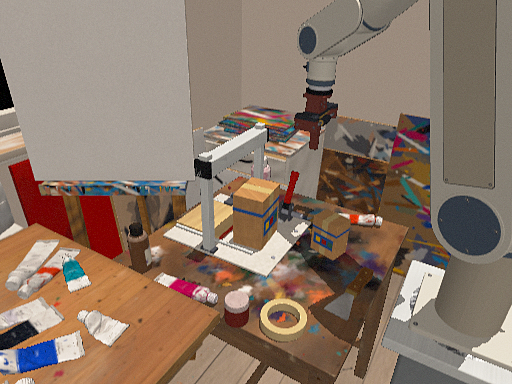

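View pics/top1.png

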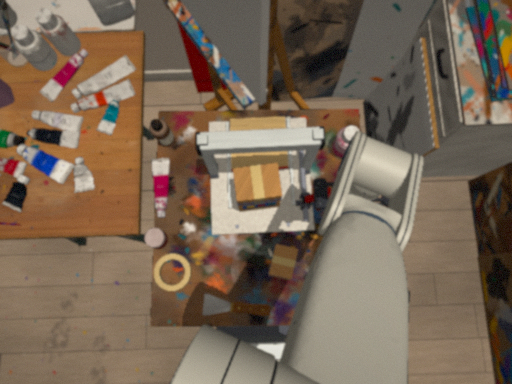

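Run:
```python
from h import *
s=load("scene1.pkl")
cv2.imwrite("pics/g1.png",cv2.resize(s["image"][70:220,220:400,::-1],None,fx=4,fy=4,interpolation=cv2.INTER_CUBIC))
P=cloud(s);z=P[...,2];m=(z>.17)&(z<.5)&(P[...,0]>.35)&(P[...,0]<.62)&(P[...,1]<-.06)&(P[...,1]>-.4)
for a in np.arange(.22,.46,.02):
    p=P[m&(abs(z-a)<.01)]
    if len(p):print(a.round(2),p[:,:2].min(0).round(3),p[:,:2].max(0).round(3))
```

```text
0.24 [ 0.487 -0.224] [ 0.509 -0.206]
0.26 [ 0.486 -0.228] [ 0.51  -0.205]
0.28 [ 0.486 -0.228] [ 0.509 -0.202]
0.3 [ 0.485 -0.231] [ 0.497 -0.201]
0.32 [ 0.464 -0.301] [ 0.53  -0.134]
0.34 [ 0.464 -0.302] [ 0.53  -0.125]
0.36 [ 0.464 -0.311] [ 0.529 -0.126]
0.38 [ 0.476 -0.233] [ 0.518 -0.174]
0.4 [ 0.46  -0.231] [ 0.531 -0.174]
0.42 [ 0.461 -0.231] [ 0.535 -0.177]
0.44 [ 0.459 -0.226] [ 0.534 -0.176]
```

View pics/g1.png

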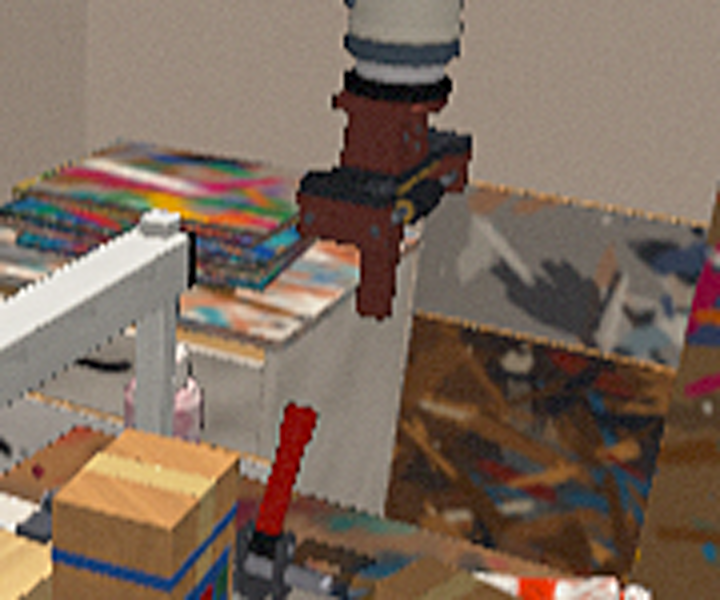

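```bash
python3 -m crank '[[[-26,0,14],[0,0,0],0],[[-26,0,14],[0,0,0],0],[[-26,0,14],[0,0,0],0],[[0,0,0],[0,0,0],0],[[0,0,0],[0,0,0],0]]'
```

```text
t: 1.87
position: [0.537, -0.1434, 0.2324]
tool_rot: [-90.0, -0.0, -89.9]
wrist_force: [-1.0, -0.8, -0.5]
grip_width: 0.0002
```

```bash
python3 -m crank '[[[-2,25,0],[0,0,0],0],[[-2,25,0],[0,0,0],0],[[0,25,0],[0,0,0],0],[[0,25,0],[0,0,0],0],[[0,10,0],[0,0,0],0]]';python3 - <<'E'
from cell import arm
import cv2,pickle
f=arm.grab_frame("scene");pickle.dump(f,open("scene2.pkl","wb"))
cv2.imwrite("pics/s2.png",cv2.resize(f["image"][70:260,200:400,::-1],None,fx=3,fy=3,interpolation=cv2.INTER_CUBIC));print(arm.observe()["position"],arm.observe()["wrist_force"])
E
```

```text
t: 2.28
position: [0.5345, -0.1404, 0.1197]
tool_rot: [-90.3, 0.1, -90.0]
wrist_force: [-0.2, -0.2, 0.2]
grip_width: 0.0007
[ 0.53428489 -0.14006523  0.11916765] [-0.28568927 -0.22175093 -1.13173549]
```

View pics/s2.png

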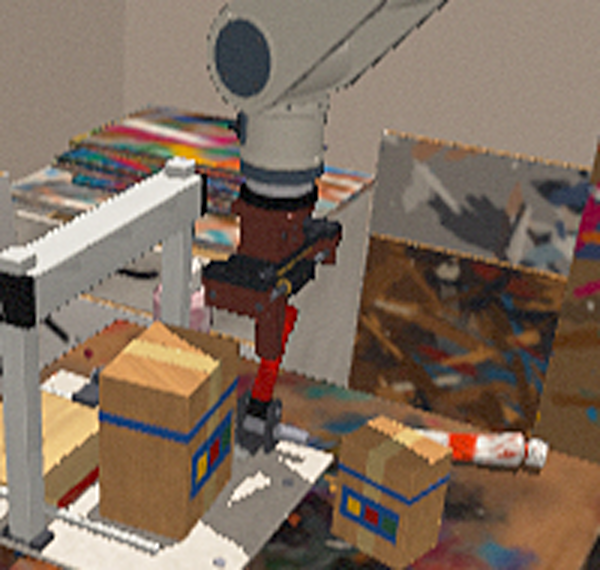

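```bash
python3 -m crank '[[[9,-5,2],[0,0,0],0],[[9,-4,2],[0,0,0],0],[[10,4,2],[0,0,0],0],[[9,4,0],[0,0,0],0],[[8,8,0],[0,0,0],0]]';python3 -m crank '[[[7,8,0],[0,0,0],0],[[6,9,0],[0,0,0],0],[[5,10,0],[0,0,0],0],[[3,10,0],[0,0,0],0],[[3,10,0],[0,0,0],0]]'
```

```text
t: 2.75
position: [0.5452, -0.1859, 0.1174]
tool_rot: [-89.7, -0.1, -89.9]
wrist_force: [0.3, 1.0, 4.0]
grip_width: 0.0002
t: 3.17
position: [0.5443, -0.2095, 0.0685]
tool_rot: [-89.9, -0.1, -89.9]
wrist_force: [1.1, -0.4, 7.9]
grip_width: 0.0004
```

```bash
python3 -m crank '[[[2,2,0],[0,0,0],0],[[2,2,0],[0,0,0],0],[[0,2,0],[0,0,0],0],[[0,0,0],[0,0,0],0],[[0,0,0],[0,0,0],0]]';python3 - <<'E'
from cell import arm
import cv2,pickle
f=arm.grab_frame("scene");pickle.dump(f,open("scene3.pkl","wb"))
cv2.imwrite("pics/s3.png",cv2.resize(f["image"][70:260,200:400,::-1],None,fx=3,fy=3,interpolation=cv2.INTER_CUBIC));print(arm.observe()["position"],arm.observe()["wrist_force"])
E
```

```text
t: 3.58
position: [0.5428, -0.211, 0.064]
tool_rot: [-90.1, 0.1, -89.9]
wrist_force: [-5.4, 6.2, 19.6]
grip_width: 0.0002
[ 0.54276657 -0.21101124  0.06399955] [-4.8732421   5.88357503 20.4124684 ]
```

View pics/s3.png

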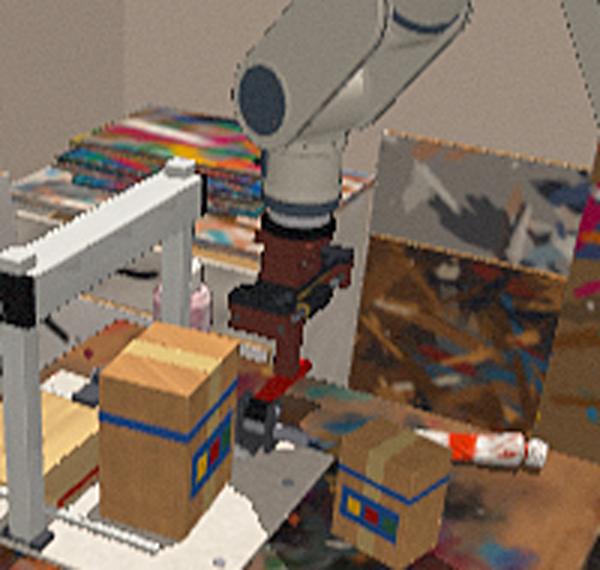

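```bash
python3 -m crank '[[[0,-20,0],[0,0,0],0],[[0,-40,0],[0,0,0],0],[[0,-40,0],[0,0,0],0],[[0,-40,-20],[0,0,0],0],[[0,-30,-30],[0,0,0],0]]';python3 -m crank '[[[-33,0,-30],[0,0,0],40],[[-33,0,-25],[0,0,0],40],[[-33,0,-25],[0,0,0],40],[[-33,0,-10],[0,0,0],40],[[-33,0,0],[0,0,0],40]]'
python3 - <<'E'
from cell import arm
from h import *
print(arm.observe()["position"],arm.observe()["joints"])
f=arm.grab_frame("scene");pickle.dump(f,open("scene4.pkl","wb"))
cv2.imwrite("pics/s4.png",cv2.resize(f["image"][90:290,160:400,::-1],None,fx=3,fy=3,interpolation=cv2.INTER_CUBIC))
P=cloud(f);x,y,z=P[...,0],P[...,1],P[...,2]
hsv=cv2.cvtColor(f["image"],cv2.COLOR_RGB2HSV)
red=((hsv[...,0]<6)|(hsv[...,0]>174))&(hsv[...,1]>180)&(hsv[...,2]>70)
p=P[red&(x>.45)&(x<.6)&(y<-.1)&(y>-.27)&(z>.03)]
print("lever",len(p),p.min(0).round(4),p.max(0).round(4))
c=p.mean(0);V=np.linalg.svd(p-c)[2][0];print(V.round(3),np.degrees(np.arctan2(V[2],V[1])))
E
```

```text
t: 4.05
position: [0.4971, -0.2125, 0.232]
tool_rot: [-89.8, -0.1, -89.8]
wrist_force: [-0.4, -0.3, 0.6]
grip_width: 0.0007
t: 4.47
position: [0.4036, -0.0483, 0.229]
tool_rot: [-90.1, 0.0, -90.0]
wrist_force: [1.2, 0.9, 0.3]
grip_width: 0.0305
[ 0.40362001 -0.04826301  0.22898213] [-8.49007453e+00  4.87551015e+00  1.19034175e+02 -9.89178750e-03
  5.62248738e+01  8.14890983e+01]
lever 120 [ 0.5284 -0.2495  0.0543] [ 0.5501 -0.148   0.0693]
[-0.029 -1.    -0.004] -179.79080623052357
```

View pics/s4.png

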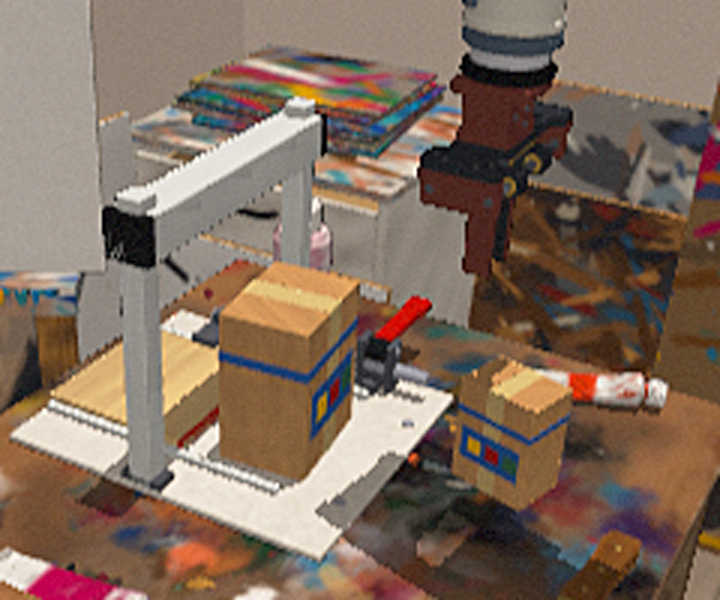

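The picture shows the red lever level and pointing right (crop (400,320)), fitted at 0.2° from level, with the carton still standing. Next I'll go behind the carton and lean the hand back.

```bash
python3 -m crank '[[[-18,0,30],[0,0,0],70],[[-16,0,30],[0,0,0],70],[[0,0,30],[0.0,0,0],70],[[0,0,0],[0.12,0,0],70],[[0,0,0],[0.12,0,0],70]]';python3 -m crank '[[[0,0,0],[0.12,0,0],70],[[0,0,0],[0.12,0,0],70],[[0,0,0],[0.12,0,0],70],[[0,0,0],[0,0,0],70],[[0,0,0],[0,0,0],70]]'
python3 - <<'E'
from cell import arm
o=arm.observe();print(o["position"],o["joints"],o["tool_rot"])
E
```

```text
t: 4.93
position: [0.5006, -0.0149, 0.2284]
tool_rot: [-76.1, -0.0, -89.8]
wrist_force: [-0.5, -0.1, -1.1]
grip_width: 0.0611
t: 5.35
position: [0.4952, -0.015, 0.2282]
tool_rot: [-56.0, 0.1, -89.9]
wrist_force: [0.5, -1.0, 0.4]
grip_width: 0.0612
[ 0.49523066 -0.01501562  0.22817134] [ -4.88591311   2.44112718 131.09472171  12.84777022  12.8550092
  73.35764727] [-5.59751904e+01  5.65589039e-02 -8.98973417e+01]
```

```bash
python3 -m crank '[[[0,0,0],[-0.0875,0,0],70],[[0,0,0],[-0.0875,0,0],70],[[0,18,-8],[0,-0.0145,0.0065],70],[[0,36.5,-16],[0,0,0],70],[[0,36.5,-16],[0,0,0],70]]';python3 -m crank '[[[0,36.5,-16],[0,0,0],70],[[0,7,-3],[0,0,0],70],[[0,0,0],[0,0,0],70],[[0,0,0],[0,0,0],70],[[0,0,0],[0,0,0],70]]'
python3 - <<'E'
from cell import arm
from h import *
o=arm.observe();print(o["position"],o["joints"],o["tool_rot"])
for n in("scene","top"):
    f=arm.grab_frame(n);pickle.dump(f,open(n+"5.pkl","wb"))
    cv2.imwrite("pics/%s5.png"%n,cv2.resize(f["image"][90:290,160:400,::-1],None,fx=3,fy=3,interpolation=cv2.INTER_CUBIC))
E
```

```text
t: 5.77
position: [0.5027, -0.0155, 0.1316]
tool_rot: [-65.4, -0.0, -89.0]
wrist_force: [1.1, 0.4, -0.5]
grip_width: 0.0612
t: 6.18
position: [0.5027, -0.0154, 0.0944]
tool_rot: [-66.0, 0.3, -88.8]
wrist_force: [0.1, 0.1, 0.4]
grip_width: 0.0614
[ 0.50268698 -0.01539431  0.09439699] [ -4.79554077  21.30622906 129.04681626  25.3627977    6.39983191
  59.42913299] [-65.99526669   0.33151429 -88.80032726]
```

View pics/scene5.png

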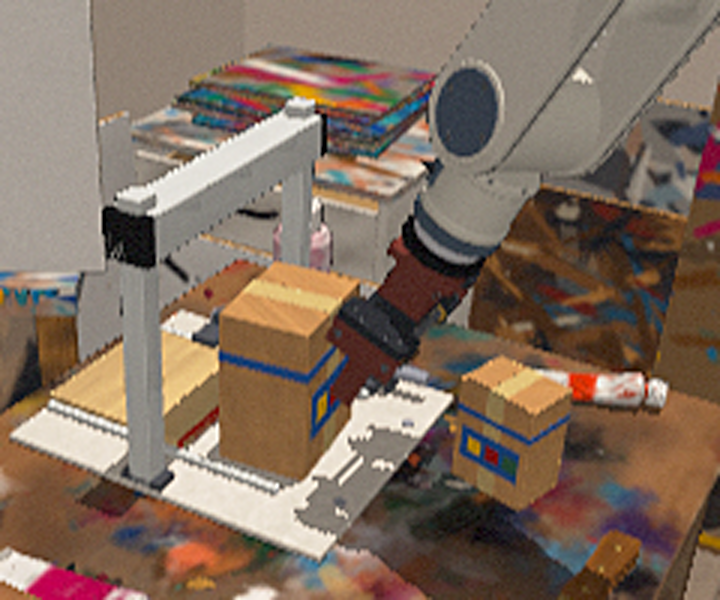

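View pics/top5.png

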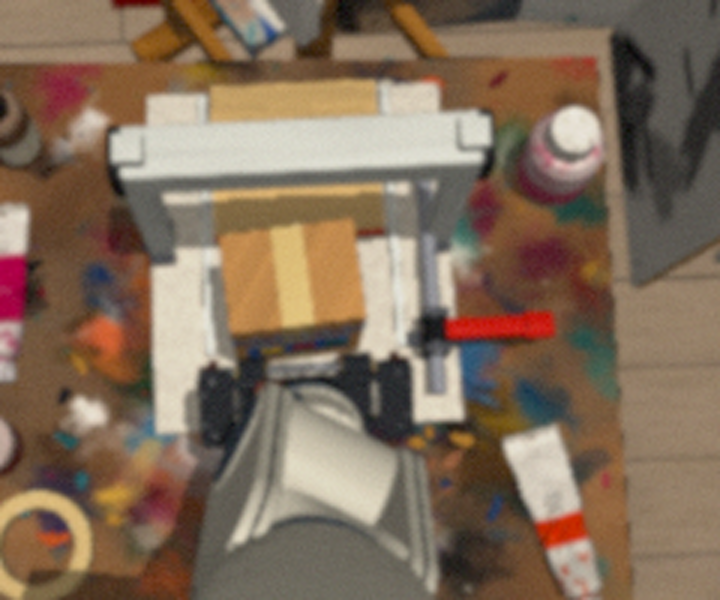

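```bash
python3 -m crank '[[[0,0,0],[-0.05,0,0],70],[[0,3.6,9.3],[0,0,0],70],[[0,8.4,-3.2],[0,0,0],70],[[0,0,0],[0,0,0],70],[[0,0,0],[0,0,0],70]]'
python3 - <<'E'
from cell import arm
from h import *
o=arm.observe();print(o["position"],o["joints"],o["tool_rot"])
E
```

```text
t: 6.7
position: [0.5116, -0.0144, 0.0849]
tool_rot: [-68.3, 0.4, -88.8]
wrist_force: [-0.3, 0.8, 0.4]
grip_width: 0.0614
[ 0.5115528  -0.01442275  0.08485077] [ -4.46462375  23.04095897 126.73785272  16.19213351   9.02313993
  68.86661502] [-68.31540969   0.43897922 -88.77212867]
```

```bash
python3 -m crank '[[[0,1.85,4.65],[0,0,0],70],[[0,1.85,4.65],[0,0,0],70],[[0,1.85,4.65],[0,0,0],70],[[0,1.85,4.65],[0,0,0],70],[[0,1.85,4.65],[0,0,0],70]]'
python3 - <<'E'
from cell import arm
from h import *
o=arm.observe();print(o["position"],o["joints"],o["tool_rot"],o["wrist_force"])
for n in("scene","top"):
    f=arm.grab_frame(n);pickle.dump(f,open(n+"6.pkl","wb"))
    P=cloud(f);x,y,z=P[...,0],P[...,1],P[...,2]
    m=(abs(z-.168)<.006)&(x>.5)&(x<.7)&(abs(y)<.11)
    m=cv2.morphologyEx(m.astype(np.uint8),cv2.MORPH_OPEN,np.ones((3,3)))>0
    n_,l,st,_=cv2.connectedComponentsWithStats(m.astype(np.uint8));k=1+st[1:,4].argmax();m=l==k
    p=P[m];r=cv2.minAreaRect(p[:,:2].astype(np.float32));print(n,m.sum(),p.mean(0).round(4),r)
    cv2.imwrite("pics/%s6.png"%n,cv2.resize(f["image"][90:290,160:400,::-1],None,fx=3,fy=3,interpolation=cv2.INTER_CUBIC))
E
```

```text
t: 7.12
position: [0.5366, -0.014, 0.0845]
tool_rot: [-68.4, 0.4, -88.8]
wrist_force: [-2.6, -0.4, 1.4]
grip_width: 0.0616
[ 0.53656613 -0.01397067  0.08448127] [ -4.12786235  24.4174517  123.74303065  12.9819009   10.59445244
  72.4153477 ] [-68.37040755   0.42981033 -88.77933417] [-2.55927627 -0.39885862  1.41834268]
scene 663 [ 0.5921 -0.0047  0.1692] ((0.5913630723953247, -0.012434437870979309), (0.08962784707546234, 0.12217140942811966), 0.7379009127616882)
top 1499 [ 0.5935 -0.008   0.1675] ((0.5939368009567261, -0.00836838036775589), (0.09013945609331131, 0.11964194476604462), 0.8740967512130737)
```

View pics/scene6.png

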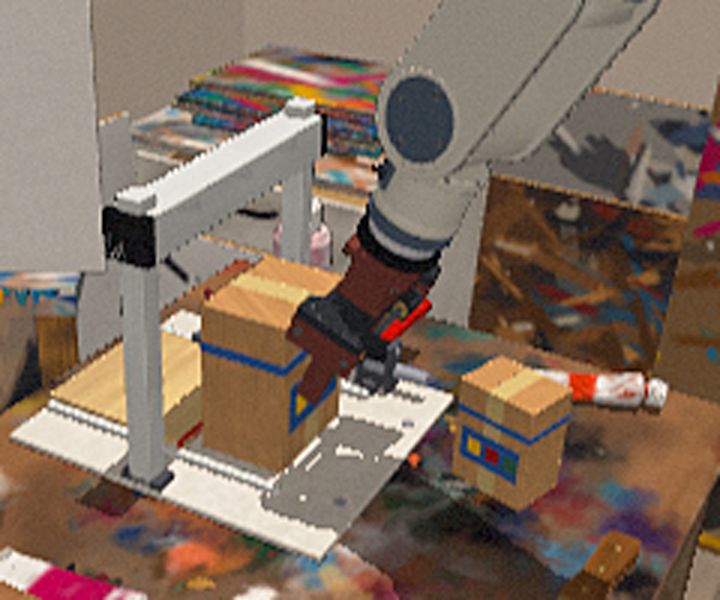

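View pics/top6.png

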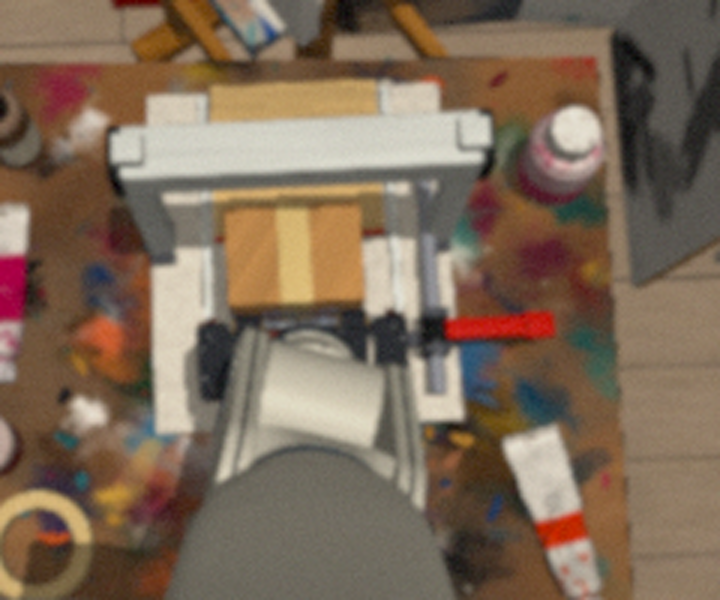

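The carton has slid upright and squared up to yaw 0.9°, matching the deck. About 10 mm remain.

```bash
python3 -m crank '[[[0,0.7,1.85],[0,0,0],70],[[0,0.7,1.85],[0,0,0],70],[[0,0.7,1.85],[0,0,0],70],[[0,0.4,0.9],[0,0,0],70],[[0,0,0],[0,0,0],70]]'
python3 - <<'E'
from cell import arm
from h import *
o=arm.observe();print(o["position"],o["wrist_force"])
E
```

```text
t: 7.63
position: [0.543, -0.0138, 0.0844]
tool_rot: [-68.4, 0.4, -88.8]
wrist_force: [-0.6, 0.2, -0.2]
grip_width: 0.0612
[ 0.54303065 -0.01384825  0.08438859] [-0.5707764   0.21980812 -0.18599721]
```

```bash
python3 -m crank '[[[0,0.4,0.9],[0,0,0],70],[[0,0.4,0.9],[0,0,0],70],[[0,0.4,0.9],[0,0,0],70],[[0,0,0],[0,0,0],70],[[0,0,0],[0,0,0],70]]'
cat > chk.py <<'E'
from cell import arm
from h import *
import sys
tag=sys.argv[1]
o=arm.observe();print(o["t"],o["position"],o["wrist_force"],"J5",o["joints"][4])
for n in("scene","top"):
    f=arm.grab_frame(n);pickle.dump(f,open(n+tag+".pkl","wb"))
    P=cloud(f);x,y,z=P[...,0],P[...,1],P[...,2]
    m=(abs(z-.168)<.006)&(x>.5)&(x<.7)&(abs(y)<.11)
    m=cv2.morphologyEx(m.astype(np.uint8),cv2.MORPH_OPEN,np.ones((3,3)))>0
    n_,l,st,_=cv2.connectedComponentsWithStats(m.astype(np.uint8))
    if n_>1:
        m=l==1+st[1:,4].argmax();p=P[m];r=cv2.minAreaRect(p[:,:2].astype(np.float32));print(n,m.sum(),p.mean(0).round(4),r)
    cv2.imwrite("pics/%s%s.png"%(n,tag),cv2.resize(f["image"][90:290,160:400,::-1],None,fx=3,fy=3,interpolation=cv2.INTER_CUBIC))
E
python3 chk.py 7
```

```text
t: 8.05
position: [0.5461, -0.0138, 0.0844]
tool_rot: [-68.4, 0.4, -88.8]
wrist_force: [-0.5, 0.1, 0.6]
grip_width: 0.0613
8.05 [ 0.54608732 -0.01380381  0.0843663 ] [-0.5274132  0.097805   0.5897117] J5 11.151187876505904
scene 644 [ 0.6019 -0.0043  0.1694] ((0.6008877754211426, -0.012431755661964417), (0.08917545527219772, 0.1251494288444519), 2.0443620681762695)
top 1489 [ 0.6016 -0.0081  0.1674] ((0.6020532846450806, -0.008209817111492157), (0.09125719219446182, 0.11973393708467484), 0.9773203730583191)
```

View pics/scene7.png

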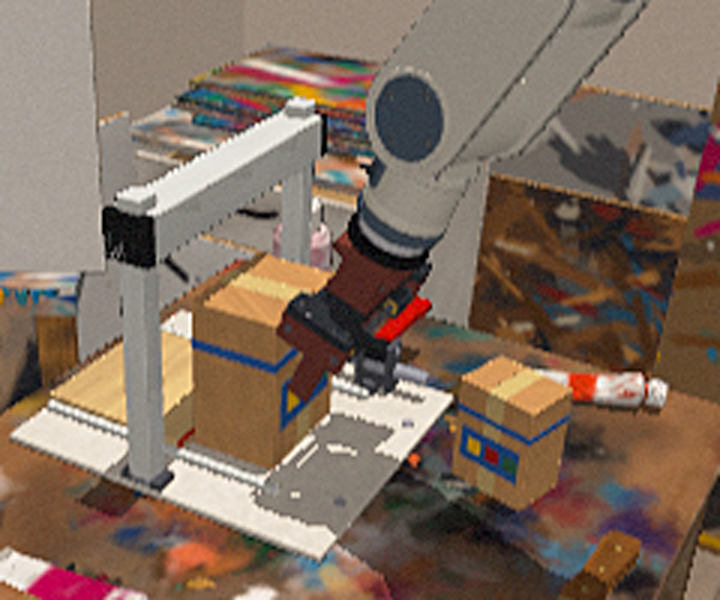

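```bash
python3 -m crank '[[[0,0.4,0.9],[0,0,0],70],[[0,0,0],[0,0,0],70],[[0,0.4,0.9],[0,0,0],70],[[0,0,0],[0,0,0],70],[[0,0,0],[0,0,0],70]]';  python3 -m crank '[[[0,0.4,0.9],[0,0,0],70],[[0,0,0],[0,0,0],70],[[0,0,0],[0,0,0],70],[[0,0,0],[0,0,0],70],[[0,0,0],[0,0,0],70]]'; python3 chk.py 8
```

```text
t: 8.57
position: [0.5474, -0.0136, 0.0841]
tool_rot: [-68.4, 0.4, -88.8]
wrist_force: [-4.0, 0.7, 0.7]
grip_width: 0.0614
t: 8.98
position: [0.5477, -0.0135, 0.0838]
tool_rot: [-68.5, 0.5, -88.8]
wrist_force: [-6.0, 0.5, 1.6]
grip_width: 0.0617
8.9833 [ 0.5477485  -0.01353393  0.08375703] [-6.03363712  0.46423544  1.5827586 ] J5 11.392466017956892
scene 636 [ 0.6032 -0.0045  0.1694] ((0.6021179556846619, -0.011225204914808273), (0.09054487198591232, 0.1230020746588707), 0.7086889147758484)
top 1490 [ 0.6029 -0.0077  0.1674] ((0.6039099097251892, -0.00784551352262497), (0.09068339318037033, 0.11960870772600174), 1.0713509321212769)
```

Contact force rose to 4–6 N while the tool stalled, so the foot is flat against the deck edge (yaw 1.07° against the deck's ~1°). Next I'll back off, rise and lean.

```bash
python3 -m crank '[[[0,-2,-5],[0,0,0],70],[[0,-5.5,-14],[0,0,0],70],[[0,-28,11],[0,0,0],70],[[0,-26,10],[0,0,0],70],[[0,0,0],[0.11,0,0],70]]'; python3 -m crank '[[[0,0,0],[0,0,0],70],[[0,0,0],[0,0,0],70],[[0,0,0],[0,0,0],70],[[0,0,0],[0,0,0],70],[[0,0,0],[0,0,0],70]]';python3 chk.py 9
```

```text
t: 9.5
position: [0.5343, -0.0131, 0.148]
tool_rot: [-62.7, 0.7, -88.5]
wrist_force: [2.0, 2.4, 0.8]
grip_width: 0.0616
t: 9.92
position: [0.529, -0.0128, 0.1415]
tool_rot: [-63.3, 0.7, -88.6]
wrist_force: [-0.0, -0.6, -0.3]
grip_width: 0.0615
9.9167 [ 0.52896051 -0.01280078  0.14147941] [-0.0069362  -0.60328242 -0.28686218] J5 10.994073459861468
scene 662 [ 0.6011 -0.0008  0.1692] ((0.6016451120376587, -0.013392917811870575), (0.09247615188360214, 0.12507784366607666), 0.004539507906883955)
top 1491 [ 0.6029 -0.0077  0.1675] ((0.6041116118431091, -0.007847394794225693), (0.09129920601844788, 0.11988093703985214), 0.9531348347663879)
```

View pics/scene9.png

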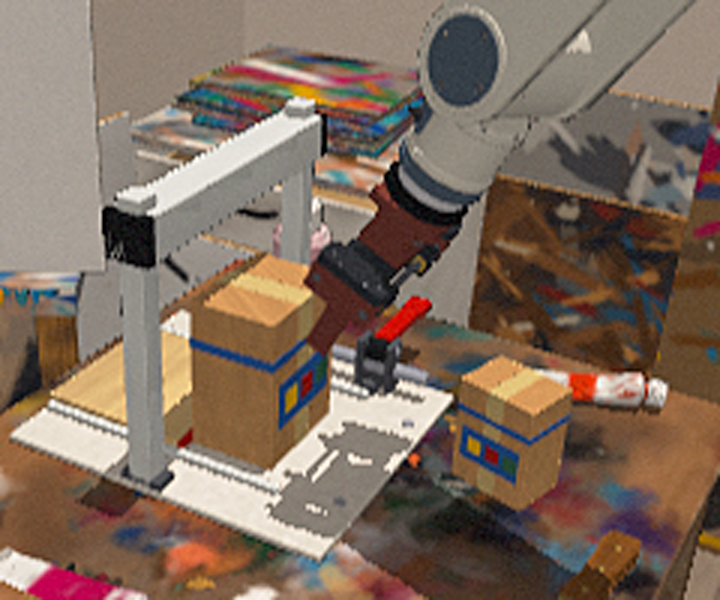

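```bash
python3 -m crank '[[[0,2.25,4.5],[0,0,0],70],[[0,2.25,4.5],[0,0,0],70],[[0,2.25,4.5],[0,0,0],70],[[0,1.8,3.6],[0,0,0],70],[[0,1.8,3.6],[0,0,0],70]]'; python3 -m crank '[[[0,1.8,3.6],[0,0,0],70],[[0,1.8,3.6],[0,0,0],70],[[0,1.8,3.6],[0,0,0],70],[[0,1.8,3.6],[0.02,0,0],70],[[0,1.8,3.6],[0.02,0,0],70]]';python3 chk.py 10
```

```text
t: 10.43
position: [0.5514, -0.0121, 0.1415]
tool_rot: [-63.4, 0.7, -88.6]
wrist_force: [-4.8, -0.3, 1.7]
grip_width: 0.0616
t: 10.85
position: [0.5728, -0.0118, 0.1425]
tool_rot: [-60.9, 0.7, -88.6]
wrist_force: [-3.0, 1.1, 2.8]
grip_width: 0.0617
10.85 [ 0.5727896  -0.01179345  0.14250188] [-2.97275463  1.05378387  2.76476603] J5 9.38589320871955
scene 205 [0.657  0.0029 0.1693] ((0.6521084904670715, -0.010267063975334167), (0.048836059868335724, 0.12238184362649918), 2.126051902770996)
top 147 [ 0.6456 -0.0288  0.1708] ((0.6452375650405884, -0.027275461703538895), (0.07403884828090668, 0.019172342494130135), 87.95002746582031)
```

View pics/scene10.png

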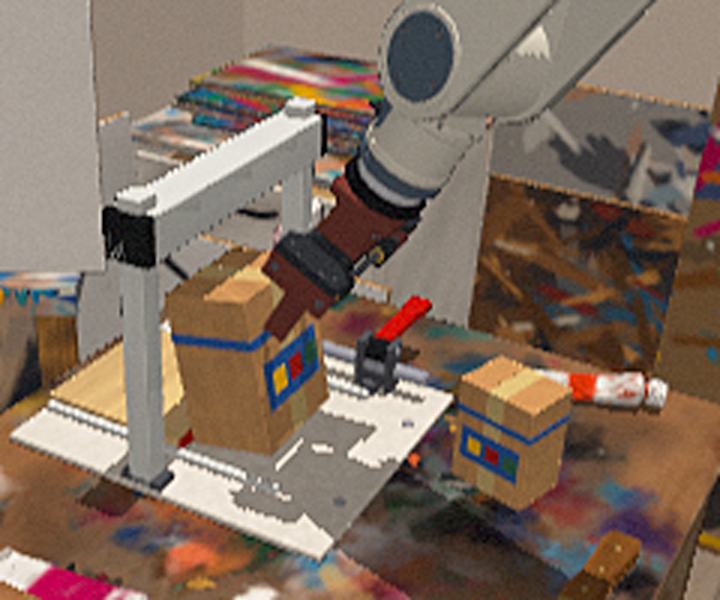

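```bash
python3 -m crank '[[[0,2.4,4.4],[0,0,0],70],[[0,2.4,4.4],[0.01,0,0],70],[[0,2.4,4.4],[0.01,0,0],70],[[0,2.4,4.4],[0.01,0,0],70],[[0,2.4,4.4],[0.01,0,0],70]]';python3 chk.py 11
```

```text
t: 11.37
position: [0.5982, -0.0112, 0.1432]
tool_rot: [-58.6, 0.7, -88.6]
wrist_force: [-1.0, -0.9, 2.1]
grip_width: 0.0613
11.3667 [ 0.59818932 -0.01116727  0.14320616] [-1.0424044  -0.85017319  2.12880703] J5 7.313419208763977
scene 187 [0.6447 0.0242 0.1679] ((0.6528221368789673, 0.007829956710338593), (0.08411939442157745, 0.08367316424846649), 89.59596252441406)
top 15 [ 0.6189 -0.0027  0.1672] ((0.6188753247261047, -0.002691475674510002), (0.01055812742561102, 0.004254915751516819), 86.39006042480469)
```

View pics/scene11.png

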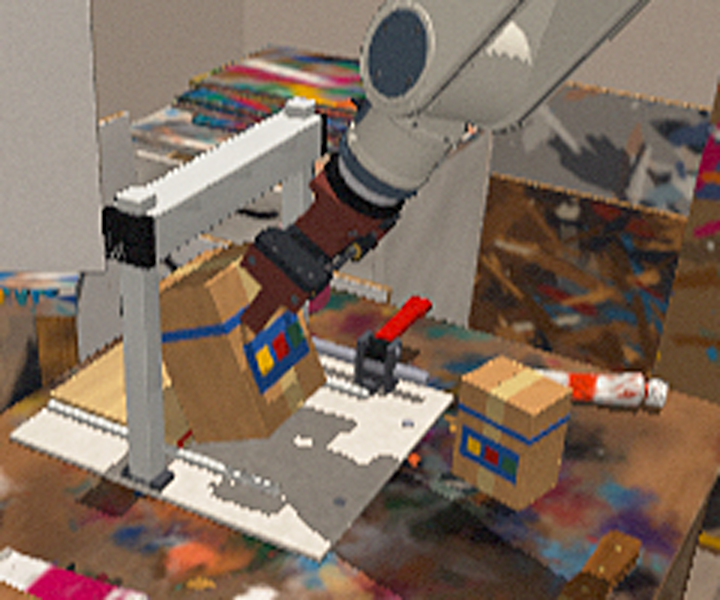

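```bash
python3 -m crank '[[[0,2.4,4.4],[-0.006,0,0],70],[[0,2.4,4.4],[-0.006,0,0],70],[[0,2.4,4.4],[-0.006,0,0],70],[[0,0,0],[0,0,0],70],[[0,0,0],[0,0,0],70]]';python3 chk.py 12
```

```text
t: 11.88
position: [0.6123, -0.0108, 0.1435]
tool_rot: [-59.7, 0.7, -88.6]
wrist_force: [-0.5, 0.4, -0.8]
grip_width: 0.0616
11.8833 [ 0.61232387 -0.01079103  0.14345169] [-0.45021087  0.35862244 -0.84148877] J5 9.632417198411236
scene 125 [0.6605 0.0135 0.1681] ((0.6593585014343262, 0.009002353996038437), (0.08688332885503769, 0.02419043891131878), 80.2442855834961)
```

View pics/scene12.png

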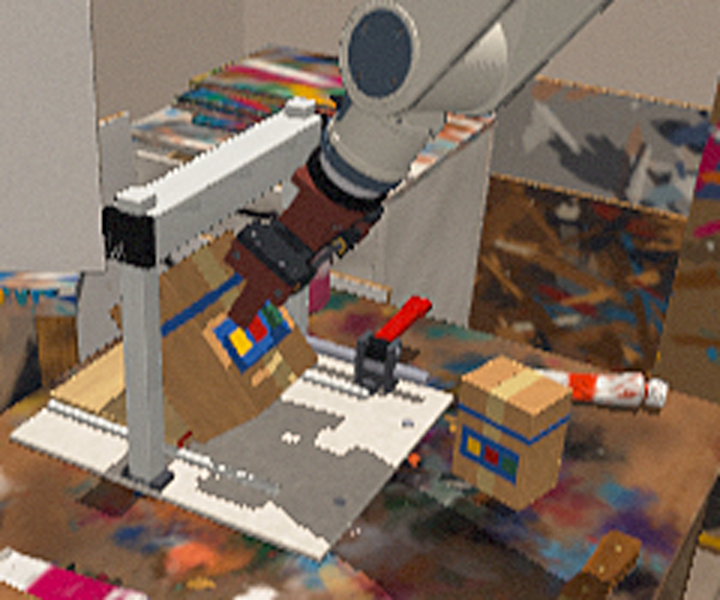

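```bash
python3 -m crank '[[[0,0,0],[0,0,0],70],[[0,0,0],[0,0,0],70],[[0,0,0],[0,0,0],70],[[0,0,0],[0,0,0],70],[[0,0,0],[0,0,0],70]]';python3 chk.py 13
```

```text
t: 12.4
position: [0.6118, -0.0107, 0.1432]
tool_rot: [-59.7, 0.7, -88.6]
wrist_force: [0.5, -0.1, -0.6]
grip_width: 0.0615
12.4 [ 0.61178003 -0.01073638  0.14317098] [ 0.54925562 -0.13972626 -0.58422385] J5 9.628356608861914
scene 31 [0.5956 0.0264 0.1687] ((0.5958027243614197, 0.026924163103103638), (0.0246724896132946, 0.008171148598194122), 2.005133867263794)
```

View pics/scene13.png

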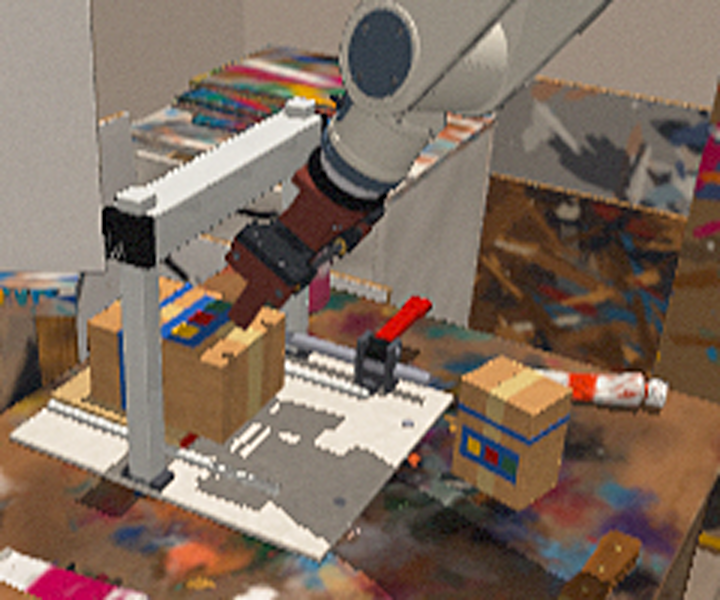

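```bash
python3 -m crank '[[[0,-8,-14],[0,0,0],70],[[0,-11,-20],[-0.04,0,0],70],[[0,-13,-22],[-0.06,0,0],70],[[0,-13,-22],[-0.06,0,0],70],[[0,-13,-22],[-0.06,0,0],70]]';python3 -m crank '[[[0,-13,-22],[-0.06,0,0],70],[[0,-13,-15],[-0.06,0,0],70],[[0,0,0],[0,0,0],70],[[0,0,0],[0,0,0],70],[[0,0,0],[0,0,0],70]]';python3 chk.py 14
python3 - <<'E'
from h import *
for n in("top14.pkl","scene14.pkl"):
    f=load(n);P=cloud(f);x,y,z=P[...,0],P[...,1],P[...,2]
    m=(abs(z-.1085)<.006)&(x>.59)&(x<.85)&(abs(y)<.12)
    m=cv2.morphologyEx(m.astype(np.uint8),cv2.MORPH_OPEN,np.ones((3,3)))
    p=P[m>0];r=cv2.minAreaRect(p[:,:2].astype(np.float32));print(n,"box top",len(p),"x",p[:,0].min(),p[:,0].max(),"y",p[:,1].min(),p[:,1].max(),r)
    A=np.c_[p[:,:2],np.ones(len(p))];s=np.linalg.lstsq(A,p[:,2],rcond=None)[0];print("slope deg",np.degrees(np.arctan(s[:2])))
    hsv=cv2.cvtColor(f["image"],cv2.COLOR_RGB2HSV)
    red=((hsv[...,0]<6)|(hsv[...,0]>174))&(hsv[...,1]>180)&(hsv[...,2]>70)
    p=P[red&(x>.45)&(x<.6)&(y<-.1)&(y>-.27)&(z>.03)];c=p.mean(0);V=np.linalg.svd(p-c)[2][0];print("lever",np.degrees(np.arctan(V[2]/V[1])))
    # deck far edge rows
    m=(abs(z-.0185)<.012)&(x>.70)&(x<.85)&(abs(y)<.14)&(hsv[...,1]>80)&(hsv[...,0]>8)&(hsv[...,0]<28)&(hsv[...,2]>120)
    m=cv2.morphologyEx(m.astype(np.uint8),cv2.MORPH_OPEN,np.ones((3,3)));p=P[m>0]
    if len(p):print("deck far x",p[:,0].max(),"y",p[:,1].min(),p[:,1].max())
    if n[0]=="t":
        v,u=np.nonzero(m);print([(r,u[v==r].min(),u[v==r].max()) for r in np.unique(v)])
E
```

```text
t: 12.92
position: [0.4951, -0.0139, 0.1503]
tool_rot: [-72.5, 0.7, -88.6]
wrist_force: [1.0, -0.4, 0.2]
grip_width: 0.0616
t: 13.33
position: [0.455, -0.0149, 0.165]
tool_rot: [-79.0, 0.7, -88.6]
wrist_force: [0.3, -0.1, 0.2]
grip_width: 0.0618
13.3333 [ 0.45502707 -0.01486736  0.16495601] [ 0.28132939 -0.06043245  0.23476323] J5 34.48532187285798
top14.pkl box top 1320 x 0.6117937556045253 0.7732844190420454 y -0.06682151330588205 0.05350218121469793 ((0.692931056022644, -0.0060066282749176025), (0.1604495793581009, 0.11975304782390594), 1.008702039718628)
slope deg [0.15382726 0.09567416]
lever 0.15438495539376504
deck far x 0.8143120666172481 y -0.09898202517548342 0.0700206806990244
[(np.int64(117), np.int64(277), np.int64(284)), (np.int64(118), np.int64(276), np.int64(284)), (np.int64(119), np.int64(276), np.int64(284)), (np.int64(120), np.int64(230), np.int64(284)), (np.int64(121), np.int64(230), np.int64(284)), (np.int64(122), np.int64(230), np.int64(281)), (np.int64(123), np.int64(230), np.int64(284)), (np.int64(124), np.int64(230), np.int64(285)), (np.int64(125), np.int64(230), np.int64(285)), (np.int64(126), np.int64(230), np.int64(285)), (np.int64(127), np.int64(230), np.int64(284)), (np.int64(128), np.int64(230), np.int64(233)), (np.int64(129), np.int64(230), np.int64(233))]
scene14.pkl box top 952 x 0.6094273085936442 0.8427894999316472 y -0.073151974554162 0.05180143553904293 ((0.7260382175445557, -0.010681428015232086), (0.12497223913669586, 0.23328611254692078), 89.88359832763672)
slope deg [-0.00085861 -0.78385598]
lever 4.782820802872206
deck far x 0.8098731624478569 y 0.011763024171204561 0.06719589822158911
```

View pics/scene14.png

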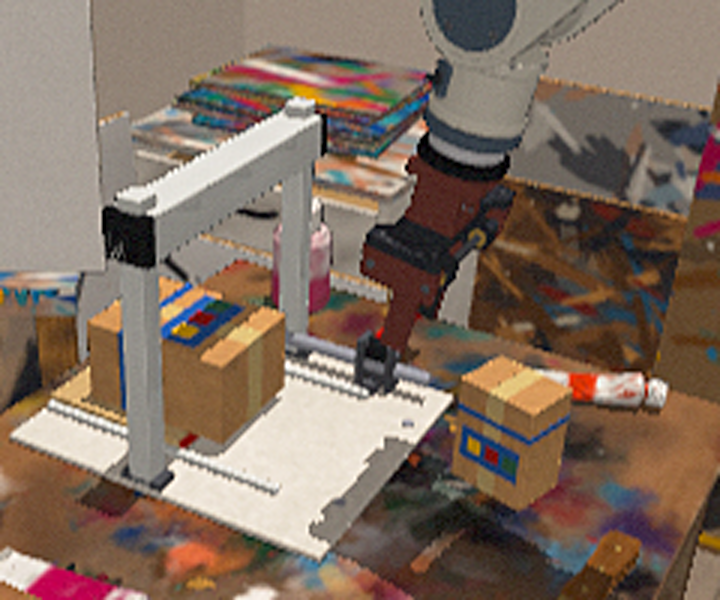

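View pics/top14.png

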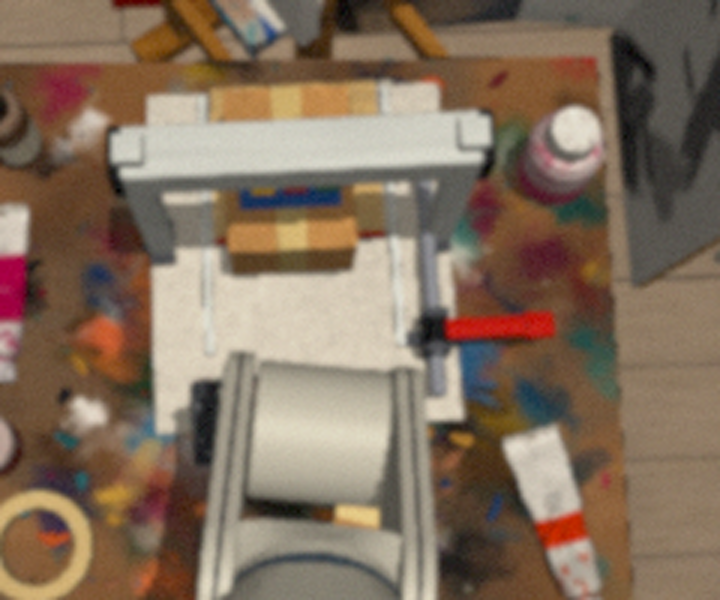

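```bash
python3 -c "
from cell import arm
print(arm.observe()['qvel'].round(2),arm.finish_job())"
```

```text
the job is handed in; nothing more can be done
[ 0.08  0.2   0.09 -0.14  0.62  0.12] None
```

I closed the cam lever, slid the carton square against the deck edge, tipped it over with the hand leaned back, withdrew, and handed the job in at about 13.4 s. No verdict was reported.

**Carton:** in the top view it lies flat on its back, with its upper face level within 0.2° at about 0.108 m. Its yaw is 1.0°, which matches the deck. Its centre is about 44 mm beyond the near edge and about 8 mm left of the centre line.

**Deck and lever:** the deck's far edge is still at x = 0.814 m, as at the start. The lever lies about 0.15° from level, so it is closed.

**Surroundings:** the bystanders look unmoved in the crops, but I did not measure them. The hand ended about 0.15 m clear of the carton.

**Checks that disagreed:**
- The last scene view gave 4.8° for the lever, because the gripper partly hid it. The clear scene view just after pressing gave 0.2°.
- The scene view's extent of the carton's top was spoiled by other points at the same height, so I used the top view for it.
- The lamp bar measured about 24 mm nearer than the deck edge, against the 12–20 mm stated. That is a few mm of measuring error, and nothing showed the hand touching the bar.

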